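# Open the latched stock case and put the varnish can in front of its reader

## Task

In the doll workshop, swing the orange latch lever all the way off the blue stock case, then open the case's lid until it leans back a little past upright and stays there. Take the white can with the green cap from the sloping rack and stand it upright on the round yellow pad inside the case, turned so that its blue mark squarely faces the red window of the black reader block. Leave the latch free, the lid open, and everything else where it is.

Things in the scene. Friction and masses are not known exactly. Their poses are not given: they have to be found in the camera images.
- case: Blue open-topped case, fixed to the bench, outside 200 (its x) x 250 (its y) x 115 mm high, walls and floor 6 mm. Origin: centre of its underside; z up. Its front is at -x, its lid's hinge at the top of the +x wall.
- case_pad (a point): Centre of the round yellow pad (70 mm diameter, flush) on the inner floor of the case; axes as the case's. The can's underside belongs here.
- case_reader (a point): Centre of the red window of the reader block; it looks along the case's +y, towards the pad, 70 mm away. The black block is 60 (x) x 34 (y) mm, 45 mm high above the case floor, against the -y wall inside.
- lid (a joint): Lid angle (rad): 0 shut, grows as it opens, 1.57 upright, stop at 1.85. The hinge is stiff: the lid stays where it is left (about 0.5 N m). Plate 200 x 250 x 8 mm, turns about the case's +y axis through point lid_hinge. It cannot open while the latch lever lies over it.
- lid_hinge (a point): Middle of the lid's hinge line, at the lid's underside, on the lid; its axes turn with the lid: -x runs from the hinge to the lid's free front edge, y along the hinge.
- lid_handle (a point): Middle of the lid's steel bar handle: a round bar 12 mm thick, 84 mm long along y, on two 10 mm posts at its ends. With the lid shut it stands 40 mm above the lid's top (bar centre to top), 15 mm in from the front edge. It is 185 mm along the lid from the hinge and 48 mm above the hinge's level.
- latch (a joint): Latch lever angle (rad): 0 lies straight back over the lid (along the case's +x), grows as it swings level, clockwise seen from above, out over the case's -y side to the stop at 1.75; beyond 1.4 it is clear of the lid. Stays where it is left (friction about 0.1 N m).
- latch_pivot (a point): On the vertical pivot of the latch lever, at the underside of the lever's bar, 28 mm in front of the lid's front edge, 127 mm above the bench. Its steel bracket sticks out 41 mm from the case's front.
- latch_grip (a point): Middle of the lever's upright round knob (20 mm diameter, 48 mm tall; this point is 24 mm below its top), 85 mm from the pivot. The orange bar below it is 16 wide x 8 mm thick.
- rack: Sloping rack, fixed to the bench: two square grey pockets side by side on a plywood stand. Its z axis is the axis of the pockets and leans 28 deg from vertical towards its own front (-x, robot's side). Origin: between the pockets, at their underside. Pocket centres at y = +50 and -50 mm; each 52 x 52 mm inside, floor 4 mm, rim 46 mm from the origin along z. The stand's foot is 130 x 190 mm.
- can: White can, green cap, 48 mm diameter, 112 mm tall in all (the cap, the top 17 mm, is 40 mm wide), about 0.22 kg, standing in one of the rack's pockets so that it leans with it. Origin: centre of its underside; z to its cap. A blue mark 20 x 62 mm on its +x side, and a blue line on the cap pointing to that side.
- can_mark (a point): Centre of the can's blue mark, 45 mm above its underside.
- other_can: Bystander: dark can with red cap and yellow band, same size, in the other pocket of the rack. Origin: centre of its underside.
- jar: Bystander: small amber jar, 42 mm diameter, 45 mm tall, standing inside the case away from the pad. Origin: centre of its underside.
- spray: Bystander: spray bottle, 60 mm diameter, 170 mm tall. Origin: centre of its underside.
- glue: Bystander: white glue bottle with green cap, 40 mm diameter, 105 mm tall. Origin: centre of its underside.
- torso: Bystander: doll's torso lying down, 155 mm long (its x), 100 mm wide, 95 mm high. Origin: centre of its underside.
- leg: Bystander: doll's leg lying down, 140 mm long (its x), 48 mm thick.
- forearm: Bystander: doll's forearm lying down, 100 mm long (its x), 36 mm thick.
- upper_arm: Bystander: doll's upper arm lying down, 110 mm long (its x), 40 mm thick.
Not all that is in view belongs to the job. Leave any pink or turquoise look-alike of the can alone.

How it is judged:
On the way, in this order (a step that is already met when the one before it is completed fails the run):
1. the latch lever is swung clear of the lid (value of joint latch above 1.4 rad and value of joint lid below 0.1 rad), for 0.1 s.
2. the lid is open past upright (value of joint latch above 1.4 rad and value of joint lid above 1.6 rad), for 0.2 s.
3. the can stands on the pad with its mark to the reader (horizontal distance between can and case_pad below 0.022 m and z of can in the frame of case_pad between -0.008 and 0.008 m and angle between can's own z axis and vertical below 0.1 rad and angle between the x axis of can and the y axis of case, either way round below 0.35 rad and y of can_mark in the frame of case_pad below 0 m), for 0.2 s.
At the end, for the whole second after the job is handed in: The latch lever is beyond 1.4 rad (clear of the lid), the lid beyond 1.6 rad, and the can stands released, still and upright (within 0.1 rad) on the case's floor, its axis within 22 mm of the pad's centre and its blue mark facing the reader within 0.35 rad (all of step 2 and all of step 3 and linear speed of can below 0.02 m/s and contact force between can and the fingers below 0.05 N); the robot touches nothing.
It fails at once if the lid was forced while the latch lever lay over it (value of joint lid above 0.12 rad and value of joint latch below 1.25 rad).
It fails at once if a bystander was moved more than 30 mm (distance of any of other_can, jar, spray, glue, torso, leg, forearm, upper_arm from where it was at the start of the episode above 0.03 m).
It also fails if it takes over 72 s, if anything falls off the work surface, if the arm or the gripper's body presses on something with over 40 N, if the wrist force passes 120 N, or if a joint passes its speed limit or range.

## Robot

A 6-joint arm with a two-finger parallel gripper is mounted at the origin on the work surface. World frame = base frame: x ahead of the robot, y to its left, z up, the work surface at z = 0. Lengths are in m, angles in rad, forces in N, time in s.
With the tool pointing down it reaches from about 0.35 to 0.85 m from the base axis. Payload 8.1 kg.
Tool frame: the origin (TCP) lies midway between the tips of the shut fingers; the grasp point (between the pads) lies 19 mm behind it; x points along the fingers, y is the direction in which the jaws open and shut, and the axes are right-handed (so a half turn about x gives the same grasp; the last joint's range is limited). The gripper opens to 93 mm and grips with 3 to 60 N. Pads are 15 mm wide; open, the fingers measure 128 mm over their backs; the gripper's body (75 mm by 188 mm) begins 65 mm behind the grasp point.
Start: joints at [-1.395, 0.13, 1.488, -0, 1.523, -0.085], TCP at [0.155, -0.58, 0.219] pointing down, gripper open.
Joint ranges: [-2.96, 2.96], [-0.89, 2.26], [0.02, 2.5], [-1.34, 4.48], [0, 2.73], [-2.66, 2.66]. Speed limits (rad/s): [2.39, 2.39, 2.79, 3.14, 3.14, 3.14].

## Interface

Orientations are given as a 3x3 rotation matrix whose columns are the frame's x, y, z axes.
In Python, from workcell import manip gives the robot as it stands.
- The arm moves only by the tool jog_arm, never from a script. Its argument "targets" is a list of rows, each an object with "turn": the turn, a rotation vector about the tool's x, y, z in degrees, a list of three; "linear": the shift along the tool's x, y, z in m, a list of three; "jaw": the gripper command: -1 is fully open, 1 is shut, values between are in proportion. A call has 1 to 8 rows; each row is the pose to reach, as a shift and turn from the pose measured when the call began, along the tool's axes at that moment; what a row does not reach only later rows make up. A row lasts 1/10 s, in which the tool goes at most 50 mm and 8.59 degrees, less where a joint would pass 70% of its speed; a pose out of reach is approached as far as the arm can. A call with a gripper value outside its range is refused whole. The fingers move at their own pace and stop on an object; the grip force is fixed at half the most. Time passes only in rows, so rows that repeat a pose let the fingers close. It gives the time, the measured TCP pose, the force and the opening at its end, in the units of the state.
- manip.read_state(): the state, without advancing time (a new reading comes with each control period).
- manip.camera(name): name is "scene" or "top"; returns a dict with "frame" (384x512x3 uint8, blue, green, red), "depth" (384x512 float32, m along the optical axis (not along the pixel's ray), 0 where there is no reading), "fx", "fy", "cx", "cy" (pixels), "origin" and "rotation" of the camera in the world. Camera axes: x right, y down, z forward; pixel columns grow to the right and rows downward; lengths in m; the calibration is good to about 2 mm. A picture is of the moment at which its call begins.
- manip.hand_in(): hands the job in, once; it reports no verdict.
The state is a dict: "time_s": time; "joint_positions": joint angles; "joint_vel": joint speeds; "effort": joint torques, N m; "position": TCP position; "eef_rot": TCP orientation; "ft_force": force on the tool from outside, world axes, zero at the start; "ft_torque": the same for the moment, N m; "finger_gap": finger opening in m.
Only numpy, scipy, OpenCV 4.12 (cv2) and the standard library are available. Lean on these libraries where they do the work, as an engineer would, in place of code of your own. Each camera call takes 0.05 s, during which the arm holds its last target. There are 200 camera calls.

## Working session

There is one attempt and no reset: what is moved stays moved. The work goes in short steps, Python scripts to look and compute and a tool call to move; the robot and the scene stay as the last step left them, time stands still between calls to the robot, and variables do not carry over. Pictures are saved under pics/ and viewed, about 8 in all and at most 12, crops included, and the job is handed in when it is done.

Besides the shell and the picture viewer there is one more tool, called after ">>>" as a command line: name --argument value ..., lists and objects as JSON in quotes. jog_arm: Moves the arm, as the interface text tells. Its arguments: {"type":"object","properties":{"targets":{"type":"array"}},"required":["targets"]}

```bash
mkdir -p pics && cat > h.py <<'E'
import numpy as np, cv2
from workcell import manip
def shot(n,save=None):
    c=manip.camera(n)
    if save: cv2.imwrite('pics/'+save,c['frame'])
    return c
def cloud(c):
    d=c['depth']; v,u=np.mgrid[:d.shape[0],:d.shape[1]]
    p=np.stack([(u-c['cx'])/c['fx']*d,(v-c['cy'])/c['fy']*d,d],-1)
    return p@np.array(c['rotation']).T+np.array(c['origin'])
def ray(c,u,v,z):
    r=np.array(c['rotation'])@np.array([(u-c['cx'])/c['fx'],(v-c['cy'])/c['fy'],1])
    o=np.array(c['origin']); return o+r*(z-o[2])/r[2]
E
python3 - <<'E'
from h import *
for n in('scene','top'):
    c=shot(n,n+'0.png'); np.savez(n+'0.npz',**c); print(n,c['origin'],np.round(c['rotation'],3).tolist(),c['fx'],(c['depth']>0).mean())
s=manip.read_state();print(s['position'],np.round(s['eef_rot'],3).tolist(),s['time_s'],s['finger_gap'])
E
```

```text
scene [1.37179151 0.6229517  0.83885897] [[-0.679, 0.414, -0.607], [0.734, 0.364, -0.573], [-0.016, -0.834, -0.551]] 382.95552638263854 0.986358642578125
top [ 0.3755782  -0.13270079  1.68052304] [[0.019, -0.992, 0.124], [-1.0, -0.02, -0.005], [0.007, -0.124, -0.992]] 493.97278185392906 0.996185302734375
[ 0.15463588 -0.57917425  0.21769223] [[-0.0, 0.258, -0.966], [0.002, -0.966, -0.258], [-1.0, -0.002, -0.0]] 0.1 0.09295978605900478
```

View pics/scene0.png

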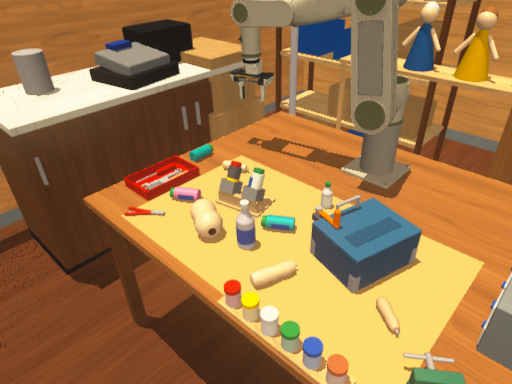

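View pics/top0.png

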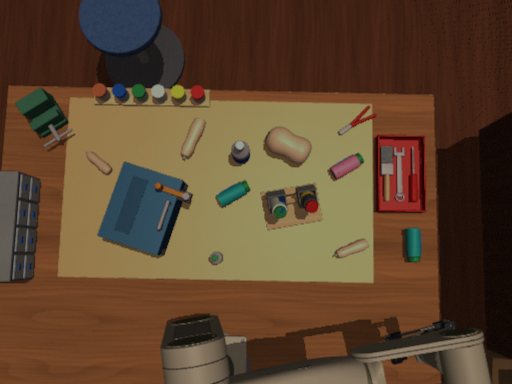

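The scene view shows the case at about (365,243) and the rack at (245,190). In the top view the lid is at (143,208), the orange latch at (172,190), the handle at (163,215), the white can's cap at (279,211) and the red-capped can at (311,206).

```bash
python3 - <<'E'
from h import *
T=dict(np.load('top0.npz'));S=dict(np.load('scene0.npz'))
for n,c in(('top',T),('scene',S)):
    P=cloud(c);hsv=cv2.cvtColor(c['frame'],cv2.COLOR_BGR2HSV);H,s,V=[hsv[...,i].astype(int) for i in range(3)]
    near=(P[...,0]>.2)&(P[...,0]<.95)&(np.abs(P[...,1])<.6)
    m=near&(H>95)&(H<120)&(s>90)&(P[...,2]>.113)&(P[...,2]<.135)
    q=P[m];r=cv2.minAreaRect(q[:,:2].astype(np.float32)*1000);print(n,'lid',m.sum(),r,np.median(q[:,2]));print(cv2.boxPoints(r).round())
    m=near&(H>5)&(H<18)&(s>190)&(P[...,2]>.12)&(P[...,2]<.22)
    q=P[m];print('orange',m.sum())
    for lo,hi in((.12,.145),(.145,.165),(.165,.2)):
        k=q[(q[:,2]>lo)&(q[:,2]<hi)]
        if len(k):print(lo,len(k),k.mean(0).round(3),k.min(0).round(3),k.max(0).round(3))
    m=near&(P[...,2]>.15)&(s<60)&(P[...,1]>-.0)&(P[...,1]<.4)&(P[...,0]<.5)
    q=P[m];print('grey high',len(q),q.mean(0).round(3) if len(q) else'')
    m=near&(H>35)&(H<85)&(s>90)&(P[...,2]>.06)
    k,l,st,ce=cv2.connectedComponentsWithStats(m.astype(np.uint8))
    for i in range(1,k):
        if st[i,4]>8:
            q=P[l==i];print('green',st[i],ce[i].round(1),q.mean(0).round(3),q.min(0).round(3),q.max(0).round(3))
a=cv2.resize(T['frame'][170:240,250:335],None,fx=6,fy=6,interpolation=cv2.INTER_CUBIC)
b=cv2.resize(S['frame'][150:220,205:290],None,fx=6,fy=6,interpolation=cv2.INTER_CUBIC)
cv2.imwrite('pics/cap.png',np.vstack([a,b])[:, :] if 0 else cv2.resize(np.hstack([a,b]),(790,325)))
E
```

```text
top lid 4499 ((518.8477172851562, 200.91165161132812), (298.84161376953125, 842.3983764648438), 7.299814224243164) 0.12350249455787221
[[ 317.  600.]
 [ 424. -236.]
 [ 721. -198.]
 [ 614.  638.]]
orange 113
0.12 82 [0.568 0.134 0.135] [0.554 0.104 0.126] [0.581 0.168 0.144]
0.145 7 [0.577 0.166 0.153] [0.572 0.162 0.145] [0.583 0.171 0.164]
0.165 24 [0.579 0.169 0.178] [0.572 0.162 0.166] [0.587 0.177 0.191]
grey high 92 [0.388 0.115 0.291]
green [132  84  14  14 157] [138.2  90.4] [0.912 0.269 0.083] [ 0.376 -0.133  0.062] [0.94  0.294 1.681]
green [ 35  88  18  22 225] [42.  98.7] [0.869 0.577 0.105] [ 0.376 -0.133  0.061] [0.907 0.6   1.681]
green [ 35 108  26  22 297] [ 47.  118.2] [0.809 0.563 0.088] [ 0.376 -0.133  0.06 ] [0.848 0.6   1.681]
green [274 206  13  12 101] [279.5 211.8] [ 0.509 -0.206  0.147] [ 0.493 -0.227  0.132] [ 0.527 -0.189  0.163]
green [212 255   6   6  28] [214.5 257.2] [ 0.365 -0.004  0.102] [ 0.356 -0.013  0.079] [0.372 0.004 0.11 ]
scene lid 3343 ((485.5152587890625, 75.6212158203125), (540.6617431640625, 254.23902893066406), 77.18830108642578) 0.12346643886164776
[[ 302. -160.]
 [ 550. -216.]
 [ 669.  311.]
 [ 422.  367.]]
orange 150
0.12 73 [0.579 0.149 0.133] [0.561 0.096 0.122] [0.592 0.183 0.145]
0.145 39 [0.578 0.089 0.155] [ 0.526 -0.311  0.145] [0.593 0.181 0.164]
0.165 38 [0.586 0.173 0.175] [0.574 0.164 0.165] [0.592 0.181 0.184]
grey high 30 [0.474 0.163 0.165]
green [253 168  11   6  45] [258.1 170.5] [ 0.522 -0.198  0.146] [ 0.507 -0.223  0.135] [ 0.532 -0.185  0.155]
green [326 181   5   6  24] [327.7 183.6] [ 0.368 -0.002  0.1  ] [ 0.358 -0.009  0.09 ] [0.374 0.006 0.106]
green [281 321  19  19 298] [289.8 330. ] [0.919 0.275 0.072] [0.893 0.25  0.06 ] [0.939 0.295 0.078]
green [419 370  37  14 378] [437.3 376.3] [0.812 0.575 0.087] [0.781 0.547 0.081] [0.841 0.6   0.091]
```

View pics/cap.png

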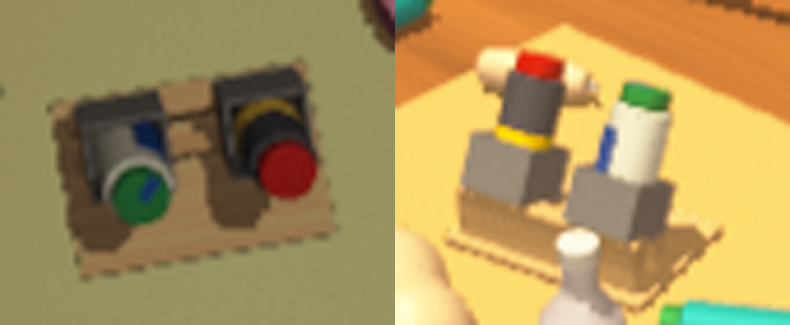

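The crop shows the white can in the left pocket. Its mark and cap line point up and to the right in the top view, that is towards world +x and -y. The case mask needs its largest component, and the rack yaw comes next.

```bash
python3 - <<'E'
from h import *
T=dict(np.load('top0.npz'));S=dict(np.load('scene0.npz'))
def big(m):
    k,l,st,ce=cv2.connectedComponentsWithStats(m.astype(np.uint8));i=1+np.argmax(st[1:,4]);return l==i
for n,c in(('top',T),('scene',S)):
    P=cloud(c);hsv=cv2.cvtColor(c['frame'],cv2.COLOR_BGR2HSV);H,s,V=[hsv[...,i].astype(int) for i in range(3)]
    m=(H>90)&(H<125)&(s>70)&(P[...,2]>.115)&(P[...,2]<.13)&(P[...,0]>.3)
    q=P[big(m)];r=cv2.minAreaRect(q[:,:2].astype(np.float32)*1000);print(n,'lid',len(q),r);print(cv2.boxPoints(r).round().tolist())
    # handle: above lid, unsaturated
    R=(P[...,0]>.35)&(P[...,0]<.7)&(P[...,1]>.05)&(P[...,1]<.35)
    m=R&(P[...,2]>.150)&(P[...,2]<.185)&~((H<20)&(s>150))
    q=P[m]
    if len(q)>4: r=cv2.minAreaRect(q[:,:2].astype(np.float32)*1000);print('handle',len(q),q.mean(0).round(3),r)
    # rack
    R=(P[...,0]>.4)&(P[...,0]<.7)&(P[...,1]>-.36)&(P[...,1]<-.1)
    m=R&(P[...,2]>.004)&(P[...,2]<.03);
    m=big(m);q=P[m];r=cv2.minAreaRect(q[:,:2].astype(np.float32)*1000);print('foot',len(q),np.median(q[:,2]),r,cv2.boxPoints(r).round().tolist())
    for nm,lo,hi in(('cap',.13,.2),('side',.0,.13)):
        m=R&(H>100)&(H<130)&(s>120)&(P[...,2]>lo)&(P[...,2]<hi);q=P[m]
        if len(q):print('blue',nm,len(q),q.mean(0).round(4),q.min(0).round(3),q.max(0).round(3),np.argwhere(m).mean(0))
    for nm,m in(('red',((H<6)|(H>174))&(s>150)),('green',(H>40)&(H<85)&(s>90))):
        m=big(m&R&(P[...,2]>.1));q=P[m]
        A=np.linalg.svd(q-q.mean(0))[2][2];k=cv2.minEnclosingCircle(np.argwhere(m)[:,::-1].astype(np.float32));print(nm,len(q),q.mean(0).round(4),A.round(3),k, ray(c,*k[0],q[:,2].mean()).round(4))
E
```

```text
top lid 4318 ((516.010009765625, 234.46771240234375), (199.05165100097656, 247.28709411621094), 73.13716888427734)
[[369.0, 175.0], [605.0, 103.0], [663.0, 294.0], [427.0, 366.0]]
handle 132 [0.501 0.155 0.168] ((520.052734375, 155.41712951660156), (143.21620178222656, 37.96912384033203), 4.0566911697387695)
foot 921 0.009894617658864124 ((527.9612426757812, -241.30783081054688), (129.52182006835938, 231.86834716796875), 0.8540863394737244) [[461.0, -126.0], [465.0, -358.0], [594.0, -356.0], [591.0, -124.0]]
blue cap 7 [ 0.5137 -0.2124  0.1503] [ 0.509 -0.216  0.147] [ 0.518 -0.21   0.156] [210.28571429 281.71428571]
blue side 23 [ 0.5546 -0.2144  0.1021] [ 0.543 -0.224  0.044] [ 0.568 -0.205  0.124] [198.95652174 281.69565217]
red 123 [ 0.5294 -0.3046  0.1473] [-0.406 -0.115  0.906] ((311.1341552734375, 205.89024353027344), 6.233815670013428) [ 0.5295 -0.3042  0.1473]
green 101 [ 0.509  -0.2059  0.1468] [ 0.511  0.113 -0.852] ((279.9375, 211.65625), 6.098015308380127) [ 0.5096 -0.2071  0.1468]
scene lid 3427 ((519.3343505859375, 235.44586181640625), (201.12767028808594, 247.30311584472656), 73.181396484375)
[[372.0, 175.0], [609.0, 103.0], [667.0, 296.0], [430.0, 367.0]]
handle 117 [0.499 0.156 0.165] ((514.993408203125, 155.47654724121094), (134.65524291992188, 40.960670471191406), 4.637659072875977)
foot 225 0.010513942722178538 ((530.6265258789062, -175.8002471923828), (136.4561309814453, 50.67514419555664), 13.276129722595215) [[458.0, -167.0], [470.0, -216.0], [603.0, -185.0], [591.0, -135.0]]
blue side 14 [ 0.552  -0.2119  0.1093] [ 0.545 -0.217  0.097] [ 0.559 -0.207  0.12 ] [181.28571429 249.92857143]
red 40 [ 0.5415 -0.2951  0.1453] [ 0.092 -0.03  -0.995] ((235.5, 164.0), 4.609872341156006) [ 0.5415 -0.2947  0.1453]
green 44 [ 0.5224 -0.1976  0.1467] [0.702 0.544 0.46 ] ((258.3571472167969, 169.92857360839844), 4.764975547790527) [ 0.5191 -0.2     0.1467]
```

```bash
cat >> h.py <<'E'
from scipy.spatial.transform import Rotation as Ro
def rel(*ps,R=None):
    s=manip.read_state();p0=np.array(s['position']);R0=np.array(s['eef_rot'])
    for p in ps: print('lin',(R0.T@(np.array(p)-p0)).round(3).tolist())
    if R is not None: print('turn',np.degrees(Ro.from_matrix(R0.T@R).as_rotvec()).round(1).tolist())
    print('F',np.round(s['ft_force'],1),'t',s['time_s'],p0.round(4),s['finger_gap'])
C=np.array([.5175,.235]);a=np.radians(73.15);ex=np.array([np.cos(a),np.sin(a)]);ey=np.array([-ex[1],ex[0]])
def case(x,y,z): return np.r_[C+x*ex+y*ey,z]
def down(yv):  # tool down with tool y along yv
    x=np.array([0,0,-1.]);y=np.r_[np.array(yv)/np.linalg.norm(yv),0];return np.array([x,y,np.cross(x,y)]).T
E
python3 -c "
from h import *
print(case(-.043,-.079,0),case(-.085,0,0))
rel([.37,-.2,.29],case(-.043,-.079,.29),case(-.043,-.079,.152),R=down(-ex))"
```

```text
[0.580644   0.17094662 0.        ] [0.4928613  0.15364931 0.        ]
lin [-0.072, -0.311, -0.306]
lin [-0.071, -0.615, -0.605]
lin [0.067, -0.615, -0.605]
turn [31.8, 0.0, 0.1]
F [0.2 0.2 0. ] t 0.1 [ 0.1546 -0.5792  0.2177] 0.09295978605900478
```

>>> jog_arm --targets '[{"linear": [-0.07,-0.02,-0.02],"turn": [0,0,0],"jaw": -0.2},{"linear": [-0.072,-0.311,-0.306],"turn": [16,0,0],"jaw": -0.2},{"linear": [-0.072,-0.311,-0.306],"turn": [16,0,0],"jaw": -0.2},{"linear": [-0.072,-0.615,-0.605],"turn": [32,0,0],"jaw": -0.2},{"linear": [-0.072,-0.615,-0.605],"turn": [32,0,0],"jaw": -0.2},{"linear": [-0.072,-0.615,-0.605],"turn": [32,0,0],"jaw": -0.2},{"linear": [-0.072,-0.615,-0.605],"turn": [32,0,0],"jaw": -0.2},{"linear": [-0.072,-0.615,-0.605],"turn": [32,0,0],"jaw": -0.2}]'

```text
time_s: 0.9
position: [0.3365, -0.2581, 0.2773]
eef_rot: [[-0.0, -0.294, -0.956], [0.002, -0.956, 0.294], [-1.0, -0.002, 0.001]]
ft_force: [1.4, -0.1, 0.6]
finger_gap: 0.0557
```

```bash
python3 -c "
from h import *
rel(case(-.043,-.079,.29),case(-.043,-.079,.152),R=down(-ex))"
```

```text
lin [-0.012, -0.482, -0.107]
lin [0.126, -0.482, -0.107]
turn [-0.2, 0.0, 0.1]
F [ 1.4 -0.1  0.6] t 0.9 [ 0.3365 -0.2581  0.2773] 0.05574947740514732
```

>>> jog_arm --targets '[{"linear": [-0.012,-0.482,-0.107],"turn": [0,0,0],"jaw": -0.2},{"linear": [-0.012,-0.482,-0.107],"turn": [0,0,0],"jaw": -0.2},{"linear": [-0.012,-0.482,-0.107],"turn": [0,0,0],"jaw": -0.2},{"linear": [-0.012,-0.482,-0.107],"turn": [0,0,0],"jaw": -0.2},{"linear": [-0.012,-0.482,-0.107],"turn": [0,0,0],"jaw": -0.2},{"linear": [-0.012,-0.482,-0.107],"turn": [0,0,0],"jaw": -0.2},{"linear": [-0.012,-0.482,-0.107],"turn": [0,0,0],"jaw": -0.2},{"linear": [-0.012,-0.482,-0.107],"turn": [0,0,0],"jaw": -0.2}]'

```text
time_s: 1.7
position: [0.5337, 0.09, 0.2873]
eef_rot: [[-0.001, -0.293, -0.956], [0.002, -0.956, 0.293], [-1.0, -0.001, 0.001]]
ft_force: [0.5, -0.2, 0.1]
finger_gap: 0.0558
```

```bash
python3 -c "
from h import *
rel(case(-.043,-.079,.2),case(-.043,-.079,.152),R=down(-ex))"
```

```text
lin [0.087, -0.091, -0.021]
lin [0.135, -0.091, -0.021]
turn [-0.2, 0.1, 0.1]
F [ 0.5 -0.2  0.1] t 1.7 [0.5337 0.09   0.2873] 0.05584122627980342
```

>>> jog_arm --targets '[{"linear": [0.0,-0.091,-0.021],"turn": [0,0,0],"jaw": -0.2},{"linear": [0.0,-0.091,-0.021],"turn": [0,0,0],"jaw": -0.2},{"linear": [0.0,-0.091,-0.021],"turn": [0,0,0],"jaw": -0.2},{"linear": [0.087,-0.091,-0.021],"turn": [0,0,0],"jaw": -0.2},{"linear": [0.087,-0.091,-0.021],"turn": [0,0,0],"jaw": -0.2},{"linear": [0.135,-0.091,-0.021],"turn": [0,0,0],"jaw": -0.2},{"linear": [0.135,-0.091,-0.021],"turn": [0,0,0],"jaw": -0.2},{"linear": [0.135,-0.091,-0.021],"turn": [0,0,0],"jaw": -0.2}]'

```text
time_s: 2.5
position: [0.5795, 0.1705, 0.1522]
eef_rot: [[-0.003, -0.294, -0.956], [0.001, -0.956, 0.294], [-1.0, 0.0, 0.003]]
ft_force: [1.3, -0.2, 0.9]
finger_gap: 0.0556
```

>>> jog_arm --targets '[{"linear": [0,0,0],"turn": [0,0,0],"jaw": 0.3},{"linear": [0,0,0],"turn": [0,0,0],"jaw": 1},{"linear": [0,0,0],"turn": [0,0,0],"jaw": 1},{"linear": [0,0,0],"turn": [0,0,0],"jaw": 1},{"linear": [0,0,0],"turn": [0,0,0],"jaw": 1}]'

```text
time_s: 3.0
position: [0.5799, 0.1709, 0.153]
eef_rot: [[-0.002, -0.294, -0.956], [0.002, -0.956, 0.294], [-1.0, -0.001, 0.002]]
ft_force: [6.0, 15.6, 4.9]
finger_gap: 0.0204
```

```bash
python3 -c "
from h import *
P=case(-.128,-.079,.152)
s=manip.read_state();r=np.array(s['position'])-P;print(r,np.linalg.norm(r[:2]),np.degrees(np.arctan2(r[1],r[0])))
q=[]
for d in (12,25,38,50,62,74,86,99):
    t=a-np.radians(d);q.append(P+[.085*np.cos(t),.085*np.sin(t),0])
rel(*q)"
```

```text
[0.02394364 0.08128415 0.00102212] 0.08473730775190362 73.58676225223343
lin [0.001, 0.002, -0.018]
lin [0.001, 0.008, -0.037]
lin [0.001, 0.018, -0.053]
lin [0.001, 0.03, -0.066]
lin [0.001, 0.045, -0.076]
lin [0.001, 0.061, -0.083]
lin [0.001, 0.078, -0.086]
lin [0.001, 0.098, -0.085]
F [ 6.  15.6  4.9] t 3.0 [0.5799 0.1709 0.153 ] 0.020415013355802623
```

>>> jog_arm --targets '[{"linear": [0,0.001,-0.018],"turn": [0,0,0],"jaw": 1},{"linear": [0,0.007,-0.037],"turn": [0,0,0],"jaw": 1},{"linear": [0,0.017,-0.053],"turn": [0,0,0],"jaw": 1},{"linear": [0,0.029,-0.066],"turn": [0,0,0],"jaw": 1},{"linear": [0,0.044,-0.076],"turn": [0,0,0],"jaw": 1},{"linear": [0,0.06,-0.083],"turn": [0,0,0],"jaw": 1},{"linear": [0,0.078,-0.086],"turn": [0,0,0],"jaw": 1},{"linear": [0,0.098,-0.085],"turn": [0,0,0],"jaw": 1}]'

```text
time_s: 3.8
position: [0.6429, 0.0487, 0.1549]
eef_rot: [[0.022, -0.296, -0.955], [-0.002, -0.955, 0.296], [-1.0, -0.004, -0.021]]
ft_force: [48.2, -15.7, -22.2]
finger_gap: 0.0127
```

```bash
python3 -c "
from h import *
P=case(-.128,-.079,.152)
s=manip.read_state();r=np.array(s['position'])-P;print(r,np.linalg.norm(r[:2]),np.degrees(np.arctan2(r[1],r[0])))
rel(P+[.085*np.cos(a-1.73),.085*np.sin(a-1.73),0])"
```

```text
[ 0.08694294 -0.04093631  0.00286003] 0.0960981640441284 -25.212986045265573
lin [0.003, -0.0, 0.011]
F [ 48.2 -15.7 -22.2] t 3.8 [0.6429 0.0487 0.1549] 0.01271925081033169
```

>>> jog_arm --targets '[{"linear": [0,0,0],"turn": [0,0,0],"jaw": 0.2},{"linear": [0,0,0],"turn": [0,0,0],"jaw": 0},{"linear": [0,0,0],"turn": [0,0,0],"jaw": 0},{"linear": [-0.08,0,0],"turn": [0,0,0],"jaw": 0},{"linear": [-0.08,0,0],"turn": [0,0,0],"jaw": 0},{"linear": [-0.08,0.15,0],"turn": [0,0,0],"jaw": 0},{"linear": [-0.08,0.15,0],"turn": [0,0,0],"jaw": 0},{"linear": [-0.08,0.15,0],"turn": [0,0,0],"jaw": 0}]'

```text
time_s: 4.6
position: [0.596, -0.0948, 0.2344]
eef_rot: [[0.021, -0.293, -0.956], [-0.002, -0.956, 0.293], [-1.0, -0.004, -0.021]]
ft_force: [1.2, -0.6, 0.1]
finger_gap: 0.0466
```

```bash
python3 - <<'E'
from h import *
for n in('top','scene'):
    c=shot(n,n+'1.png');P=cloud(c);hsv=cv2.cvtColor(c['frame'],cv2.COLOR_BGR2HSV);H,s,V=[hsv[...,i].astype(int) for i in range(3)]
    m=(H>5)&(H<18)&(s>190)&(P[...,2]>.122)&(P[...,2]<.2)&(P[...,1]>-.05)&(P[...,1]<.3)&(P[...,0]>.4)
    q=P[m];
    for lo,hi in((.12,.145),(.145,.165),(.165,.2)):
        k=q[(q[:,2]>lo)&(q[:,2]<hi)]
        if len(k):print(n,lo,len(k),k.mean(0).round(3),k.min(0).round(3),k.max(0).round(3))
rel(case(-.085,0,.25),case(-.085,0,.15),R=down(-ex))
E
```

```text
top 0.12 57 [0.594 0.07  0.135] [0.568 0.056 0.127] [0.624 0.087 0.141]
top 0.145 1 [0.622 0.054 0.155] [0.622 0.054 0.155] [0.622 0.054 0.155]
top 0.165 18 [0.628 0.053 0.181] [0.621 0.048 0.166] [0.637 0.057 0.188]
scene 0.12 88 [0.609 0.067 0.134] [0.564 0.043 0.126] [0.642 0.092 0.144]
scene 0.145 35 [0.636 0.055 0.155] [0.625 0.046 0.145] [0.642 0.063 0.165]
scene 0.165 33 [0.635 0.056 0.174] [0.627 0.045 0.166] [0.641 0.062 0.183]
lin [-0.019, -0.211, 0.173]
lin [0.081, -0.211, 0.175]
turn [-0.6, -1.2, 0.1]
F [ 0.3 -0.3 -0.1] t 4.7 [ 0.5949 -0.0994  0.2341] 0.04633696194228317
```

Latch is at about 99° (1.73 rad), which is clear of the lid. Next I pin the handle bar before gripping it.

```bash
python3 - <<'E'
from h import *
for n in('top','scene'):
    c=cv2.imread(f'pics/{n}1.png');T=dict(np.load(n+'0.npz'))
    P=cloud(T);hsv=cv2.cvtColor(T['frame'],cv2.COLOR_BGR2HSV)
    X=(P[...,0]-C[0])*ex[0]+(P[...,1]-C[1])*ex[1];Y=(P[...,0]-C[0])*ey[0]+(P[...,1]-C[1])*ey[1]
    m=(P[...,2]>.155)&(P[...,2]<.18)&(hsv[...,1]<150)&(abs(X+.085)<.03)&(abs(Y)<.07)
    print(n,m.sum(),np.median(X[m]),np.percentile(Y[m],[0,5,50,95,100]),np.percentile(P[...,2][m],[5,50,95]))
E
```

```text
top 120 -0.08512372933381812 [-0.04644507 -0.041774   -0.00154207  0.04034025  0.04705012] [0.16130303 0.16734367 0.17367958]
scene 108 -0.08185924982502482 [-0.04796348 -0.04397349 -0.00289178  0.04030996  0.04883837] [0.15821013 0.16708462 0.17019397]
```

>>> jog_arm --targets '[{"linear": [-0.05,0,0.173],"turn": [0,-1.2,0],"jaw": -0.2},{"linear": [-0.05,0,0.173],"turn": [0,-1.2,0],"jaw": -0.2},{"linear": [-0.05,0,0.173],"turn": [0,-1.2,0],"jaw": -0.2},{"linear": [-0.03,-0.211,0.174],"turn": [-0.6,-1.2,0],"jaw": -0.2},{"linear": [-0.03,-0.211,0.174],"turn": [-0.6,-1.2,0],"jaw": -0.2},{"linear": [-0.03,-0.211,0.174],"turn": [-0.6,-1.2,0],"jaw": -0.2},{"linear": [-0.03,-0.211,0.174],"turn": [-0.6,-1.2,0],"jaw": -0.2},{"linear": [-0.03,-0.211,0.174],"turn": [-0.6,-1.2,0],"jaw": -0.2}]'

```text
time_s: 5.5
position: [0.4906, 0.1594, 0.2604]
eef_rot: [[-0.002, -0.285, -0.958], [0.003, -0.958, 0.285], [-1.0, -0.003, 0.003]]
ft_force: [-0.2, -0.8, 0.0]
finger_gap: 0.056
```

```bash
python3 -c "
from h import *
rel(case(-.085,0,.18),case(-.085,0,.147),R=down(-ex))"
```

```text
lin [0.08, 0.005, -0.004]
lin [0.113, 0.005, -0.004]
turn [0.3, 0.1, 0.2]
F [-0.2 -0.8  0. ] t 5.5 [0.4906 0.1594 0.2604] 0.05595955572746707
```

>>> jog_arm --targets '[{"linear": [0.06,0.005,-0.004],"turn": [0,0,0],"jaw": -0.2},{"linear": [0.114,0.005,-0.004],"turn": [0,0,0],"jaw": -0.2},{"linear": [0.114,0.005,-0.004],"turn": [0,0,0],"jaw": -0.2},{"linear": [0.114,0.005,-0.004],"turn": [0,0,0],"jaw": -0.2},{"linear": [0.114,0.005,-0.004],"turn": [0,0,0],"jaw": 1},{"linear": [0.114,0.005,-0.004],"turn": [0,0,0],"jaw": 1},{"linear": [0.114,0.005,-0.004],"turn": [0,0,0],"jaw": 1},{"linear": [0.114,0.005,-0.004],"turn": [0,0,0],"jaw": 1}]'

```text
time_s: 6.3
position: [0.4938, 0.1539, 0.1481]
eef_rot: [[0.001, -0.285, -0.958], [0.004, -0.958, 0.285], [-1.0, -0.004, 0.0]]
ft_force: [0.0, -0.6, -0.3]
finger_gap: 0.028
```

```bash
cat >> h.py <<'E'
def lid(ths):
    s=manip.read_state();p0=np.array(s['position'])
    def h(t):
        b=np.arctan2(.048,.185)+t;r=.1911
        return case(.1-r*np.cos(b),0,.115+r*np.sin(b)-.019)
    # current angle from position
    d=p0-case(.1,0,.096);t0=np.arctan2(d[2],-d[:2]@ex)-np.arctan2(.048,.185)
    print('lid now(deg)',np.degrees(t0),'radius',np.hypot(d[2],d[:2]@ex))
    rel(*[h(np.radians(x)) for x in ths],R=down(-ex))
E
python3 -c "
from h import *
lid([3,8,13,18,23,28,33,38])"
```

```text
lid now(deg) 1.2282840485544135 radius 0.19165788969286293
lin [-0.005, -0.002, 0.001]
lin [-0.021, -0.008, 0.001]
lin [-0.036, -0.015, 0.001]
lin [-0.051, -0.024, 0.001]
lin [-0.064, -0.033, 0.001]
lin [-0.077, -0.044, 0.001]
lin [-0.089, -0.056, 0.001]
lin [-0.099, -0.069, 0.001]
turn [0.3, 0.0, 0.2]
F [ 0.  -0.6 -0.3] t 6.3 [0.4938 0.1539 0.1481] 0.02801018437466342
```

>>> jog_arm --targets '[{"linear": [0,0,0],"turn": [0,0,0],"jaw": 1},{"linear": [0,0,0],"turn": [0,0,0],"jaw": 1},{"linear": [0,0,0],"turn": [0,0,0],"jaw": 1},{"linear": [-0.005,-0.001,0],"turn": [0,0,0],"jaw": 1},{"linear": [-0.015,-0.004,0],"turn": [0,0,0],"jaw": 1},{"linear": [-0.025,-0.008,0],"turn": [0,0,0],"jaw": 1}]'

```text
time_s: 6.9
position: [0.4962, 0.161, 0.1729]
eef_rot: [[0.001, -0.286, -0.958], [0.003, -0.958, 0.286], [-1.0, -0.003, 0.0]]
ft_force: [4.9, -4.0, -5.6]
finger_gap: 0.0109
```

```bash
python3 -c "
from h import *
lid([16,23,30,37,44,51,58,65])"
```

```text
lid now(deg) 8.928166731747332 radius 0.19301200680347044
lin [-0.02, -0.013, 0.001]
lin [-0.039, -0.026, 0.001]
lin [-0.057, -0.041, 0.001]
lin [-0.073, -0.058, 0.001]
lin [-0.086, -0.078, 0.001]
lin [-0.097, -0.098, 0.001]
lin [-0.105, -0.12, 0.001]
lin [-0.111, -0.143, 0.001]
turn [0.2, 0.0, 0.2]
F [ 4.9 -4.  -5.6] t 6.9 [0.4962 0.161  0.1729] 0.010852556274708198
```

>>> jog_arm --targets '[{"linear": [-0.02,-0.012,0],"turn": [0,0,0],"jaw": 1},{"linear": [-0.038,-0.026,0],"turn": [0,0,0],"jaw": 1},{"linear": [-0.056,-0.041,0],"turn": [0,0,0],"jaw": 1},{"linear": [-0.071,-0.058,0],"turn": [0,0,0],"jaw": 1},{"linear": [-0.084,-0.078,0],"turn": [0,0,0],"jaw": 1},{"linear": [-0.084,-0.078,0],"turn": [0,0,0],"jaw": 1}]'

```text
time_s: 7.5
position: [0.52, 0.2345, 0.2652]
eef_rot: [[0.008, -0.287, -0.958], [0.001, -0.958, 0.287], [-1.0, -0.003, -0.007]]
ft_force: [-15.3, -19.0, 38.2]
finger_gap: 0.0113
```

```bash
python3 -c "
from h import *
lid([50,56,63,70,77,84,91,98])"
```

```text
lid now(deg) 44.94415582570858 radius 0.19639358834891468
lin [-0.003, -0.018, 0.002]
lin [-0.011, -0.036, 0.002]
lin [-0.017, -0.059, 0.002]
lin [-0.021, -0.082, 0.002]
lin [-0.022, -0.105, 0.002]
lin [-0.019, -0.128, 0.002]
lin [-0.014, -0.151, 0.002]
lin [-0.007, -0.173, 0.002]
turn [0.2, -0.4, 0.2]
F [-15.3 -19.   38.2] t 7.5 [0.52   0.2345 0.2652] 0.011293583228638533
```

>>> jog_arm --targets '[{"linear": [-0.008,-0.018,0.001],"turn": [0,0,0],"jaw": 1},{"linear": [-0.017,-0.036,0.001],"turn": [0,0,0],"jaw": 1},{"linear": [-0.022,-0.058,0.001],"turn": [0,0,0],"jaw": 1},{"linear": [-0.026,-0.081,0.001],"turn": [0,0,0],"jaw": 1},{"linear": [-0.027,-0.104,0.001],"turn": [0,0,0],"jaw": 1},{"linear": [-0.027,-0.104,0.001],"turn": [0,0,0],"jaw": 1}]'

```text
time_s: 8.1
position: [0.5504, 0.3367, 0.2942]
eef_rot: [[0.012, -0.286, -0.958], [0.003, -0.958, 0.286], [-1.0, -0.006, -0.01]]
ft_force: [5.8, 0.6, 5.1]
finger_gap: 0.011
```

```bash
python3 -c "
from h import *
lid([80,84,88,92,96,100])"
```

```text
lid now(deg) 77.44160228426837 radius 0.19836812953430424
lin [0.008, -0.008, 0.002]
lin [0.009, -0.021, 0.002]
lin [0.012, -0.035, 0.002]
lin [0.015, -0.047, 0.002]
lin [0.02, -0.06, 0.002]
lin [0.025, -0.072, 0.002]
turn [0.2, -0.6, 0.4]
F [5.8 0.6 5.1] t 8.1 [0.5504 0.3367 0.2942] 0.010974853393816058
```

>>> jog_arm --targets '[{"linear": [0.001,-0.01,0],"turn": [0,0,0],"jaw": 1},{"linear": [0.002,-0.023,0],"turn": [0,0,0],"jaw": 1},{"linear": [0.005,-0.036,0],"turn": [0,0,0],"jaw": 1},{"linear": [0.008,-0.049,0],"turn": [0,0,0],"jaw": 1},{"linear": [0.013,-0.062,0],"turn": [0,0,0],"jaw": 1},{"linear": [0.018,-0.073,0],"turn": [0,0,0],"jaw": 1},{"linear": [0.018,-0.073,0],"turn": [0,0,0],"jaw": 1}]'

```text
time_s: 8.8
position: [0.572, 0.4089, 0.2754]
eef_rot: [[0.012, -0.285, -0.958], [0.004, -0.959, 0.285], [-1.0, -0.008, -0.011]]
ft_force: [5.0, 1.0, -0.7]
finger_gap: 0.0109
```

```bash
python3 - <<'E'
from h import *
lid([100])
for n in('scene','top'):
    c=shot(n,n+'2.png');np.savez(n+'2.npz',**c)
cv2.imwrite('pics/m2.png',np.hstack([cv2.resize(cv2.imread('pics/scene2.png')[120:300,270:470],(440,396)),cv2.resize(cv2.imread('pics/top2.png')[120:300,50:250],None,fx=1.8,fy=2.2)]))
E
```

```text
lid now(deg) 100.08292015659262 radius 0.19739560083216762
lin [0.006, 0.003, 0.002]
turn [0.3, -0.6, 0.5]
F [ 5.   1.  -0.7] t 8.8 [0.572  0.4089 0.2754] 0.01094707191476456
```

View pics/m2.png

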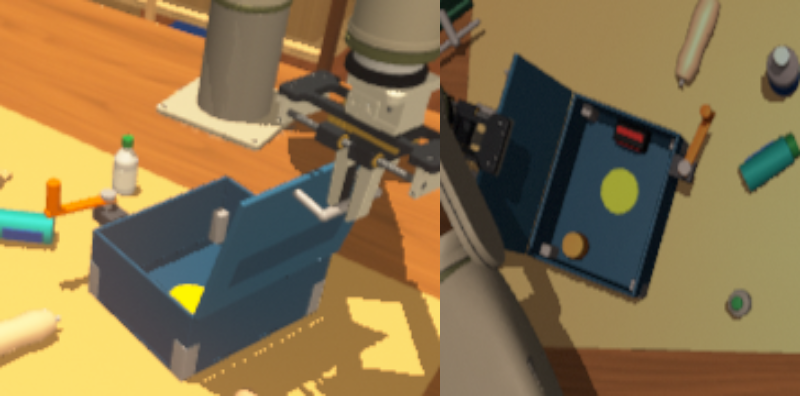

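The lid is open and leaning back. The pad is at (619,190) in the crop, the reader at (630,138) and the jar at (575,245). Next: release, lift clear, and measure the pad.

>>> jog_arm --targets '[{"linear": [0,0,0],"turn": [0,0,0],"jaw": 0.4},{"linear": [0,0,0],"turn": [0,0,0],"jaw": 0.4},{"linear": [0,0,0],"turn": [0,0,0],"jaw": 0.4},{"linear": [-0.03,0,0],"turn": [0,0,0],"jaw": 0.4},{"linear": [-0.1,0,0],"turn": [0,0,0],"jaw": 0.4},{"linear": [-0.1,0,0],"turn": [0,0,0],"jaw": 0.4},{"linear": [-0.1,0.15,0.05],"turn": [0,0,0],"jaw": -0.5},{"linear": [-0.1,0.15,0.05],"turn": [0,0,0],"jaw": -0.5}]'

```text
time_s: 9.7
position: [0.5136, 0.3261, 0.3735]
eef_rot: [[0.011, -0.284, -0.959], [0.004, -0.959, 0.284], [-1.0, -0.007, -0.01]]
ft_force: [0.5, -1.2, 0.5]
finger_gap: 0.0393
```

```bash
python3 - <<'E'
from h import *
def big(m):
    k,l,st,ce=cv2.connectedComponentsWithStats(m.astype(np.uint8));i=1+np.argmax(st[1:,4]);return l==i
c=dict(np.load('top2.npz'));P=cloud(c);hsv=cv2.cvtColor(c['frame'],cv2.COLOR_BGR2HSV);H,s,V=[hsv[...,i].astype(int) for i in range(3)]
X=(P[...,0]-C[0])*ex[0]+(P[...,1]-C[1])*ex[1];Y=(P[...,0]-C[0])*ey[0]+(P[...,1]-C[1])*ey[1]
I=(abs(X)<.1)&(abs(Y)<.125)
m=big(I&(H>22)&(H<38)&(s>120)&(P[...,2]<.04));e=cv2.fitEllipse(np.argwhere(m)[:,::-1].astype(np.float32))
print('pad',m.sum(),X[m].mean(),Y[m].mean(),P[m].mean(0),e[0],ray(c,*e[0],.006))
for nm,m in(('jar',(H>8)&(H<20)&(s>120)),('red',((H<6)|(H>174))&(s>120))):
    m=big(m&I);print(nm,m.sum(),X[m].mean(),Y[m].mean(),P[...,2][m].max(),Y[m].max())
m=I&(P[...,2]>.1);print('rim extents',X[m].min(),X[m].max(),Y[m].min(),Y[m].max())
# rack foot and rims
for n in('top',):
    R=(P[...,0]>.4)&(P[...,0]<.7)&(P[...,1]>-.36)&(P[...,1]<-.1)
    m=R&(P[...,2]>.004)&(P[...,2]<.2)&~((H>30)&(H<85));m=cv2.morphologyEx(m.astype(np.uint8),cv2.MORPH_OPEN,np.ones((5,5)))>0
    m=big(m)
    q=P[m&(P[...,2]<.016)];r=cv2.minAreaRect(q[:,:2].astype(np.float32)*1000);print('foot',len(q),r,cv2.boxPoints(r).round().tolist())
c=shot('scene');P=cloud(c);
X=(P[...,0]-C[0])*ex[0]+(P[...,1]-C[1])*ex[1];Y=(P[...,0]-C[0])*ey[0]+(P[...,1]-C[1])*ey[1]
hsv=cv2.cvtColor(c['frame'],cv2.COLOR_BGR2HSV);m=(abs(Y)<.12)&(X>.08)&(X<.22)&(P[...,2]>.15)&(P[...,2]<.4)&(hsv[...,0]>95)&(hsv[...,0]<120)
f=np.polyfit(P[...,2][m],X[m],1);print('lid lean deg',90+np.degrees(np.arctan(f[0])),m.sum())
rel([.45,-.05,.36])
E
```

```text
pad 324 -0.00027714139203502235 -0.014279044087658064 [0.53108567 0.23059573 0.00627599] (149.17901611328125, 206.3953399658203) [0.53112745 0.23079519 0.006     ]
jar 137 0.04067024602260156 0.08975256319680162 0.05925137426594573 0.11087313057666527
red 70 -0.0013149554604311997 -0.10159510299440856 0.06175035766324122 -0.09431600648346765
rim extents -0.09980265827611147 0.09997356638452033 -0.12498673836916571 0.12499567095699504
foot 284 ((544.9334106445312, -250.91598510742188), (131.15765380859375, 190.70828247070312), 10.07895565032959) [[464.0, -169.0], [497.0, -356.0], [626.0, -333.0], [593.0, -146.0]]
lid lean deg 100.05239941618481 2120
lin [0.012, 0.37, -0.051]
F [-0.5 -1.7 -3.1] t 9.75 [0.5073 0.3194 0.3715] 0.04350553531545311
```

```bash
python3 - <<'E'
from h import *
yaw=np.radians(10.08);rx=np.array([np.cos(yaw),np.sin(yaw),0]);v=np.array([-rx[1],rx[0],0]);z=np.array([0,0,1.]);t=np.radians(28)
zc=np.cos(t)*z-np.sin(t)*rx;u=np.cos(t)*rx+np.sin(t)*z
F0=np.array([.545,-.251,0])
for n in('top0','scene0','top2'):
    c=dict(np.load(n+'.npz'));P=cloud(c);hsv=cv2.cvtColor(c['frame'],cv2.COLOR_BGR2HSV);H,s,V=[hsv[...,i].astype(int) for i in range(3)]
    L=np.stack([(P-F0)@w for w in(u,v,zc)],-1)
    R=(P[...,0]>.4)&(P[...,0]<.7)&(P[...,1]>-.36)&(P[...,1]<-.1)&(P[...,2]>.05)
    for nm,m in(('green',R&(H>40)&(H<130)&(s>80)&(L[...,1]>0)&(L[...,2]>.15)),('red',R&((H<6)|(H>174))&(s>120)),):
        q=L[m];zt=np.percentile(q[:,2],90);k=q[q[:,2]>zt-.006];print(n,nm,len(q),len(k),'ztop',zt.round(4),'mid u',(k[:,0].min()+k[:,0].max())/2,'v',(k[:,1].min()+k[:,1].max())/2,k.mean(0).round(4),np.ptp(k[:,:2],0).round(4))
    m=R&(H>100)&(H<130)&(s>120)&(L[...,1]>0)
    for q in L[m]: print(q.round(3).tolist(),end=' ')
    m=R&(s<70)&(V>120)&(L[...,1]>.02)&(L[...,1]<.08); q=L[m];print('\nwhite',len(q),q.mean(0).round(4),q.min(0).round(3),q.max(0).round(3))
s=manip.read_state();print(np.degrees(s['joint_positions']).round())
E
```

```text
top0 green 2 2 ztop 0.1511 mid u 0.061205578097896035 v 0.05134151606905784 [0.0612 0.0513 0.1507] [0.0061 0.0009]
top0 red 129 85 ztop 0.1461 mid u 0.04660322401822138 v -0.049713877276017726 [ 0.0476 -0.0496  0.1438] [0.0386 0.0379]
[0.067, 0.042, 0.076] [0.066, 0.038, 0.075] [0.063, 0.035, 0.068] [0.06, 0.031, 0.062] [0.07, 0.043, 0.092] [0.067, 0.04, 0.085] [0.064, 0.036, 0.079] [0.063, 0.033, 0.077] [0.059, 0.029, 0.07] [0.066, 0.04, 0.091] [0.065, 0.037, 0.091] [0.063, 0.034, 0.087] [0.059, 0.03, 0.077] [0.067, 0.042, 0.102] [0.066, 0.038, 0.1] [0.066, 0.035, 0.103] [0.059, 0.031, 0.087] [0.042, 0.024, 0.047] [0.064, 0.036, 0.105] [0.062, 0.032, 0.101] [0.058, 0.029, 0.092] [0.061, 0.03, 0.108] [0.055, 0.042, 0.147] [0.053, 0.039, 0.143] [0.052, 0.046, 0.146] [0.049, 0.042, 0.141] [0.048, 0.046, 0.145] [0.046, 0.043, 0.142] [0.043, 0.046, 0.143] 
white 26 [0.056  0.0449 0.1241] [0.022 0.02  0.073] [0.066 0.069 0.137]Traceback (most recent call last):
  File "<stdin>", line 10, in <module>
    return _quantile_unchecked(
        a, q, axis, out, overwrite_input, method, keepdims, weights)
    return _ureduce(a,
                    func=_quantile_ureduce_func,
    ...<5 lines>...
                    overwrite_input=overwrite_input,
                    method=method)
    r = func(a, **kwargs)
    result = _quantile(arr,
                       quantiles=q,
    ...<2 lines>...
                       out=out,
                       weights=wgt)
    slices_having_nans = np.isnan(arr[-1, ...])
                                  ~~~^^^^^^^^^
IndexError: index -1 is out of bounds for axis 0 with size 0
```

```bash
cat >> h.py <<'E'
yaw=np.radians(10.08);rx=np.array([np.cos(yaw),np.sin(yaw),0]);v=np.array([-rx[1],rx[0],0]);zz=np.array([0,0,1.]);t=np.radians(28)
zc=np.cos(t)*zz-np.sin(t)*rx;u=np.cos(t)*rx+np.sin(t)*zz
F0=np.array([.545,-.251,0])
def Rg(psi=-44):
    p=np.radians(psi);y=np.cos(p)*u+np.sin(p)*v;x=-zc;return np.array([x,y,np.cross(x,y)]).T
def canp(h): return F0+.0475*u+.0503*v+(.033+h)*zc
E
python3 -c "
from h import *
print(canp(56e-3),canp(.18),np.degrees(manip.read_state()['joint_positions']).round())
rel(canp(.19)+[0,0.15,.1],canp(.19),R=Rg())"
```

```text
[ 0.53635096 -0.20144893  0.10088223] [ 0.47903506 -0.2116378   0.21036774] [ 27.   7.  70.  -0. 103. 134.]
lin [0.053, 0.375, -0.077]
lin [0.153, 0.519, -0.12]
turn [-71.2, 29.3, 4.8]
F [-0.5 -1.7 -3.1] t 9.75 [0.5073 0.3194 0.3715] 0.04350553531545311
```

>>> jog_arm --targets '[{"linear": [0.0,0.1,0],"turn": [-8,3.3,0.5],"jaw": -1},{"linear": [0.02,0.15,-0.03],"turn": [-16,6.6,1.1],"jaw": -1},{"linear": [0.02,0.2,-0.04],"turn": [-24,9.8,1.6],"jaw": -1},{"linear": [0.03,0.25,-0.05],"turn": [-32,13,2.2],"jaw": -1},{"linear": [0.03,0.3,-0.06],"turn": [-40,16,2.7],"jaw": -1},{"linear": [0.05,0.35,-0.07],"turn": [-48,20,3.2],"jaw": -1},{"linear": [0.053,0.375,-0.077],"turn": [-56,23,3.8],"jaw": -1},{"linear": [0.053,0.375,-0.077],"turn": [-64,26,4.3],"jaw": -1}]'

```text
time_s: 10.55
position: [0.4772, -0.0191, 0.327]
eef_rot: [[0.381, 0.599, -0.704], [0.019, -0.766, -0.642], [-0.925, 0.231, -0.303]]
ft_force: [-0.4, 0.1, -0.6]
finger_gap: 0.0928
```

```bash
python3 -c "
from h import *
rel(canp(.19),R=Rg())"
```

```text
lin [0.095, 0.122, 0.159]
turn [-15.2, 6.3, 1.4]
F [-0.4  0.1 -0.6] t 10.55 [ 0.4772 -0.0191  0.327 ] 0.09282232489172186
```

>>> jog_arm --targets '[{"linear": [0.095,0.122,0.159],"turn": [-8,3.2,0.7],"jaw": -1},{"linear": [0.095,0.122,0.159],"turn": [-15.2,6.3,1.4],"jaw": -1},{"linear": [0.095,0.122,0.159],"turn": [-15.2,6.3,1.4],"jaw": -1},{"linear": [0.095,0.122,0.159],"turn": [-15.2,6.3,1.4],"jaw": -1},{"linear": [0.095,0.122,0.159],"turn": [-15.2,6.3,1.4],"jaw": -1},{"linear": [0.095,0.122,0.159],"turn": [-15.2,6.3,1.4],"jaw": -1},{"linear": [0.095,0.122,0.159],"turn": [-15.2,6.3,1.4],"jaw": -1}]'

```text
time_s: 11.25
position: [0.4732, -0.2142, 0.2172]
eef_rot: [[0.461, 0.746, -0.481], [0.084, -0.576, -0.813], [-0.884, 0.334, -0.328]]
ft_force: [-0.4, -0.4, -0.2]
finger_gap: 0.0932
```

```bash
python3 - <<'E'
from h import *
rel(canp(.12),canp(.056),R=Rg())
shot('scene','s3.png');shot('top','t3.png')
cv2.imwrite('pics/m3.png',np.hstack([cv2.resize(cv2.imread('pics/s3.png')[110:240,170:300],(400,400)),cv2.resize(cv2.imread('pics/t3.png')[140:270,210:340],(400,400))]))
E
```

```text
lin [0.069, 0.001, -0.003]
lin [0.133, 0.001, -0.003]
turn [-0.3, -0.0, 0.1]
F [-0.4 -0.4 -0.2] t 11.25 [ 0.4732 -0.2142  0.2172] 0.09322392033564543
```

View pics/m3.png

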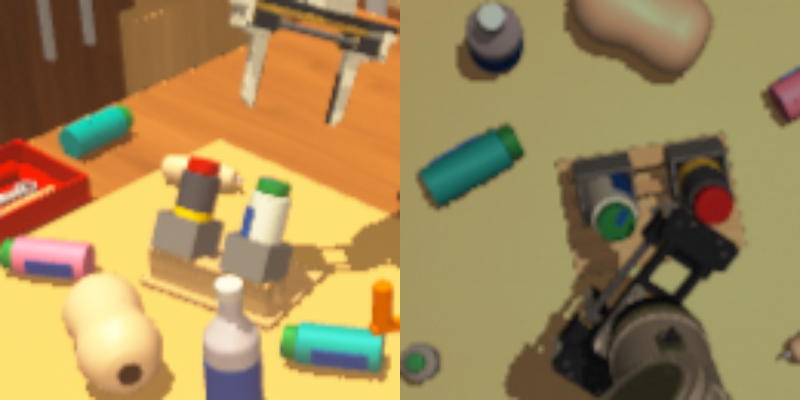

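The scene crop shows the gripper open above and behind the can at (265,210), with its jaw line running diagonally through the mark. The top crop shows the can at (615,220) and the gripper aligned with it. Clear to descend along the can axis.

>>> jog_arm --targets '[{"linear": [0.04,0.001,-0.003],"turn": [0,0,0],"jaw": -1},{"linear": [0.07,0.001,-0.003],"turn": [0,0,0],"jaw": -1},{"linear": [0.1,0.001,-0.003],"turn": [0,0,0],"jaw": -1},{"linear": [0.133,0.001,-0.003],"turn": [0,0,0],"jaw": -1},{"linear": [0.133,0.001,-0.003],"turn": [0,0,0],"jaw": -1}]'

```text
time_s: 11.85
position: [0.5375, -0.1959, 0.1]
eef_rot: [[0.459, 0.75, -0.477], [0.088, -0.572, -0.815], [-0.884, 0.332, -0.329]]
ft_force: [-0.2, 0.6, -1.1]
finger_gap: 0.0929
```

>>> jog_arm --targets '[{"linear": [0,0,0],"turn": [0,0,0],"jaw": 0.1},{"linear": [0,0,0],"turn": [0,0,0],"jaw": 0.3},{"linear": [0,0,0],"turn": [0,0,0],"jaw": 1},{"linear": [0,0,0],"turn": [0,0,0],"jaw": 1},{"linear": [0,0,0],"turn": [0,0,0],"jaw": 1},{"linear": [0,0,0],"turn": [0,0,0],"jaw": 1},{"linear": [0,0,0],"turn": [0,0,0],"jaw": 1}]'

```text
time_s: 12.55
position: [0.5375, -0.1963, 0.1003]
eef_rot: [[0.459, 0.75, -0.477], [0.088, -0.572, -0.815], [-0.884, 0.332, -0.328]]
ft_force: [-1.3, -0.4, 1.4]
finger_gap: 0.0474
```

```bash
python3 -c "
from h import *
rel(canp(.056),canp(.15),R=Rg())"
```

```text
lin [-0.001, 0.002, 0.005]
lin [-0.095, 0.002, 0.004]
turn [-0.0, -0.1, 0.3]
F [-1.3 -0.4  1.4] t 12.55 [ 0.5375 -0.1963  0.1003] 0.04738587884896853
```

>>> jog_arm --targets '[{"linear": [-0.03,0,0],"turn": [0,0,0],"jaw": 1},{"linear": [-0.06,0,0],"turn": [0,0,0],"jaw": 1},{"linear": [-0.1,0,0],"turn": [0,0,0],"jaw": 1},{"linear": [-0.15,0,0],"turn": [0,0,0],"jaw": 1},{"linear": [-0.15,0,0],"turn": [0,0,0],"jaw": 1},{"linear": [-0.15,0,0],"turn": [0,0,0],"jaw": 1}]'

```text
time_s: 13.15
position: [0.4688, -0.2104, 0.2341]
eef_rot: [[0.461, 0.748, -0.477], [0.085, -0.573, -0.815], [-0.884, 0.335, -0.327]]
ft_force: [0.2, 0.5, -2.2]
finger_gap: 0.0471
```

```bash
python3 -c "
from h import *
# final: jaw along case -y
PAD=case(0,-.0143,0)
rel(PAD+[-.03,-.1,.3],PAD+[0,0,.24],R=down(-ey))"
```

```text
lin [-0.014, -0.149, -0.315]
lin [0.061, -0.204, -0.391]
turn [-16.7, -16.4, -22.7]
F [ 0.2  0.5 -2.2] t 13.15 [ 0.4688 -0.2104  0.2341] 0.04712531632045437
```

>>> jog_arm --targets '[{"linear": [-0.044,-0.04,-0.06],"turn": [-4,-4,-5.5],"jaw": 1},{"linear": [-0.03,-0.06,-0.1],"turn": [-8,-8,-11],"jaw": 1},{"linear": [-0.014,-0.149,-0.315],"turn": [-12,-12,-17],"jaw": 1},{"linear": [-0.014,-0.149,-0.315],"turn": [-16.7,-16.4,-22.7],"jaw": 1},{"linear": [-0.014,-0.149,-0.315],"turn": [-16.7,-16.4,-22.7],"jaw": 1},{"linear": [-0.014,-0.149,-0.315],"turn": [-16.7,-16.4,-22.7],"jaw": 1},{"linear": [-0.014,-0.149,-0.315],"turn": [-16.7,-16.4,-22.7],"jaw": 1},{"linear": [-0.014,-0.149,-0.315],"turn": [-16.7,-16.4,-22.7],"jaw": 1}]'

```text
time_s: 13.95
position: [0.5006, 0.1357, 0.2971]
eef_rot: [[-0.004, 0.959, -0.285], [0.001, -0.285, -0.959], [-1.0, -0.004, 0.0]]
ft_force: [-0.5, -0.8, -2.2]
finger_gap: 0.0474
```

>>> jog_arm --targets '[{"linear": [0,0,0],"turn": [0,0,0],"jaw": 1}]'

```text
time_s: 14.05
position: [0.5001, 0.1386, 0.2947]
eef_rot: [[-0.007, 0.96, -0.28], [0.001, -0.28, -0.96], [-1.0, -0.007, 0.001]]
ft_force: [-0.3, -1.1, -1.7]
finger_gap: 0.047
```

```bash
python3 - <<'E'
from h import *
PAD=case(0,-.0143,0)
rel(PAD+[-.03,-.1,.3],PAD+[0,0,.3],R=down(-ey))
s=manip.read_state();p=np.array(s['position']);print(np.array(s['eef_rot']).round(3).tolist())
c=shot('scene','s4.png');np.savez('s4.npz',**c)
R=np.array(c['rotation']);d=R.T@(p-c['origin']);px=np.array([c['fx']*d[0]/d[2]+c['cx'],c['fy']*d[1]/d[2]+c['cy']]);print(px)
x,y=px.astype(int);cv2.imwrite('pics/m4.png',cv2.resize(c['frame'][max(0,y-60):y+60,max(0,x-60):x+60],(600,600),interpolation=cv2.INTER_CUBIC))
P=cloud(c);hsv=cv2.cvtColor(c['frame'],cv2.COLOR_BGR2HSV);H,S_,V=[hsv[...,i].astype(int) for i in range(3)]
N=(np.hypot(P[...,0]-p[0],P[...,1]-p[1])<.045)&(P[...,2]>p[2]-.08)&(P[...,2]<p[2]+.02)
b=N&(H>100)&(H<130)&(S_>120);w=N&(S_<70)&(P[...,2]<p[2]-.005)
for nm,m in(('blue',b),('can',(b|w)&(P[...,2]<p[2]-.005))):
    q=P[m];print(nm,m.sum(),q.mean(0).round(4),q.min(0).round(4),q.max(0).round(4))
    for r in np.unique(np.argwhere(m)[:,0]): k=np.where(m[r])[0];print((r,k.min(),k.max(),len(k)),end=' ')
E
```

```text
lin [-0.005, 0.003, 0.007]
lin [-0.005, 0.004, -0.097]
turn [0.6, 0.1, 0.4]
F [-0.3 -1.1 -1.7] t 14.05 [0.5001 0.1386 0.2947] 0.04703124349407917
[[-0.007, 0.96, -0.28], [0.001, -0.28, -0.96], [-1.0, -0.007, 0.001]]
[347.11633324 162.14462291]
blue 44 [0.5225 0.127  0.2714] [0.5198 0.1186 0.2534] [0.5262 0.1363 0.2866]
(np.int64(165), np.int64(337), np.int64(337), 1) (np.int64(166), np.int64(337), np.int64(338), 2) (np.int64(167), np.int64(337), np.int64(340), 4) (np.int64(168), np.int64(337), np.int64(341), 5) (np.int64(169), np.int64(337), np.int64(341), 5) (np.int64(170), np.int64(337), np.int64(341), 5) (np.int64(171), np.int64(337), np.int64(340), 4) (np.int64(172), np.int64(337), np.int64(340), 4) (np.int64(173), np.int64(337), np.int64(340), 4) (np.int64(174), np.int64(337), np.int64(340), 4) (np.int64(175), np.int64(337), np.int64(340), 4) (np.int64(176), np.int64(339), np.int64(340), 2) can 208 [0.5153 0.1403 0.2661] [0.4939 0.1112 0.2402] [0.5262 0.1553 0.2892]
(np.int64(165), np.int64(337), np.int64(338), 2) (np.int64(166), np.int64(337), np.int64(352), 8) (np.int64(167), np.int64(337), np.int64(352), 15) (np.int64(168), np.int64(337), np.int64(352), 16) (np.int64(169), np.int64(337), np.int64(351), 15) (np.int64(170), np.int64(336), np.int64(350), 15) (np.int64(171), np.int64(336), np.int64(351), 15) (np.int64(172), np.int64(336), np.int64(351), 15) (np.int64(173), np.int64(336), np.int64(351), 15) (np.int64(174), np.int64(337), np.int64(351), 14) (np.int64(175), np.int64(337), np.int64(350), 13) (np.int64(176), np.int64(336), np.int64(350), 12) (np.int64(177), np.int64(336), np.int64(350), 14) (np.int64(178), np.int64(337), np.int64(350), 14) (np.int64(179), np.int64(338), np.int64(350), 13) (np.int64(180), np.int64(339), np.int64(348), 10) (np.int64(181), np.int64(344), np.int64(345), 2)
```

View pics/m4.png

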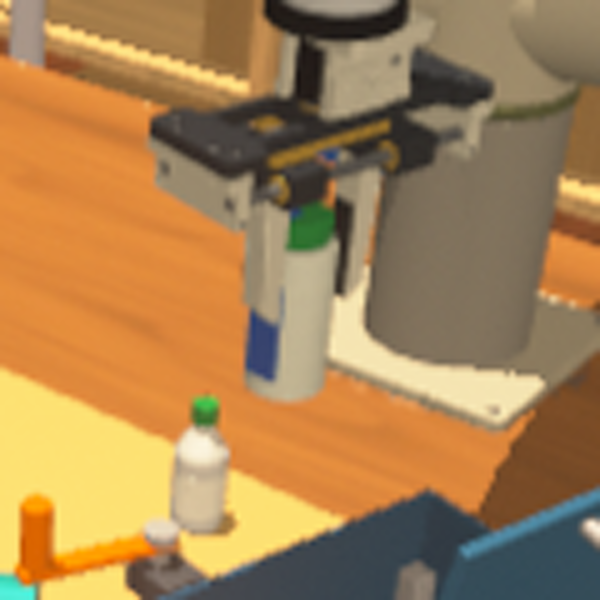

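The picture shows the can upright in the fingers, cap up. The mark's right edge is at about (280,350), left of the can's centre line at about (288,340). That gives a mark azimuth of about -16° against a wanted -16.9°. Next: fit the can's axis.

```bash
python3 - <<'E'
from h import *
from scipy.optimize import least_squares
c=dict(np.load('s4.npz'));p=np.array([.5001,.1386,.2947])
s=manip.read_state();p=np.array(s['position'])
P=cloud(c);N=(np.hypot(P[...,0]-p[0],P[...,1]-p[1])<.045)&(P[...,2]>p[2]-.045)&(P[...,2]<p[2]-.01)
q=P[N];f=least_squares(lambda x:np.hypot(q[:,0]-x[0],q[:,1]-x[1])-.024,p[:2],loss='soft_l1',f_scale=.002)
R=np.array(s['eef_rot']);off=np.r_[f.x,p[2]]-p;print(len(q),f.x,off,'tool',R.T@off,np.std(f.fun))
for lo,hi in((.035,.045),(.01,.02)):
    k=q[(q[:,2]<p[2]-lo)&(q[:,2]>p[2]-hi)];g=least_squares(lambda x:np.hypot(k[:,0]-x[0],k[:,1]-x[1])-.024,p[:2],loss='soft_l1',f_scale=.002);print(lo,g.x)
print('bottom z',P[(np.hypot(P[...,0]-p[0],P[...,1]-p[1])<.035)&(P[...,2]>p[2]-.09)&(P[...,2]<p[2])][:,2].min(),p)
PAD=case(0,-.0143,0);T=PAD-[*off[:2],0]
rel(T+[0,0,.26],T+[0,0,.066],R=down(-ey))
E
```

```text
171 [0.4985292  0.12990137] [-0.0011046  -0.00775859  0.        ] tool [4.04738003e-06 1.11855980e-03 7.75658373e-03] 0.0016614217939411476
0.035 [0.49846986 0.13039808]
0.01 [0.49877573 0.12914239]
bottom z 0.23731295156129573 [0.4996338  0.13765996 0.29399243]
lin [0.034, 0.003, -0.106]
lin [0.228, 0.005, -0.106]
turn [0.5, 0.1, 0.5]
F [-1.3  0.9 -1.6] t 14.1 [0.4996 0.1377 0.294 ] 0.04723256262029691
```

>>> jog_arm --targets '[{"linear": [0,0.003,-0.106],"turn": [0.5,0,0.5],"jaw": 1},{"linear": [0,0.003,-0.106],"turn": [0.5,0,0.5],"jaw": 1},{"linear": [0,0.003,-0.106],"turn": [0.5,0,0.5],"jaw": 1},{"linear": [0.03,0.003,-0.106],"turn": [0.5,0,0.5],"jaw": 1},{"linear": [0.07,0.004,-0.106],"turn": [0.5,0,0.5],"jaw": 1},{"linear": [0.1,0.004,-0.106],"turn": [0.5,0,0.5],"jaw": 1},{"linear": [0.1,0.004,-0.106],"turn": [0.5,0,0.5],"jaw": 1}]'

```text
time_s: 14.8
position: [0.5287, 0.2354, 0.1866]
eef_rot: [[-0.011, 0.957, -0.29], [-0.006, -0.29, -0.957], [-1.0, -0.009, 0.009]]
ft_force: [-1.1, 0.3, -2.7]
finger_gap: 0.0471
```

```bash
python3 -c "
from h import *
T=case(0,-.0143,0)+[.001,.0072,0]
rel(T+[0,0,.08],T+[0,0,.065],R=down(-ey))"
```

```text
lin [0.107, 0.003, -0.005]
lin [0.122, 0.004, -0.005]
turn [-0.0, 0.5, 0.5]
F [-1.1  0.3 -2.7] t 14.8 [0.5287 0.2354 0.1866] 0.04707683110819726
```

>>> jog_arm --targets '[{"linear": [0.04,0.003,-0.005],"turn": [0,0.5,0.5],"jaw": 1},{"linear": [0.08,0.003,-0.005],"turn": [0,0.5,0.5],"jaw": 1},{"linear": [0.107,0.003,-0.005],"turn": [0,0.5,0.5],"jaw": 1},{"linear": [0.113,0.004,-0.005],"turn": [0,0.5,0.5],"jaw": 1},{"linear": [0.118,0.004,-0.005],"turn": [0,0.5,0.5],"jaw": 1},{"linear": [0.12,0.004,-0.005],"turn": [0,0.5,0.5],"jaw": 1}]'

```text
time_s: 15.4
position: [0.5342, 0.2383, 0.0686]
eef_rot: [[0.002, 0.957, -0.291], [0.001, -0.291, -0.957], [-1.0, 0.002, -0.001]]
ft_force: [-0.3, -0.7, -1.0]
finger_gap: 0.0473
```

```bash
python3 -c "
from h import *
T=case(0,-.0143,0)+[.001,.0072,0]
rel(T+[0,0,.063],T+[0,0,.061],R=down(-ey))"
```

```text
lin [0.006, -0.002, 0.001]
lin [0.008, -0.002, 0.001]
turn [-0.1, -0.1, -0.1]
F [-0.3 -0.7 -1. ] t 15.4 [0.5342 0.2383 0.0686] 0.04726528996127761
```

>>> jog_arm --targets '[{"linear": [0.003,-0.002,0.001],"turn": [0,0,0],"jaw": 1},{"linear": [0.005,-0.002,0.001],"turn": [0,0,0],"jaw": 1},{"linear": [0.006,-0.002,0.001],"turn": [0,0,0],"jaw": 1},{"linear": [0.006,-0.002,0.001],"turn": [0,0,0],"jaw": 1}]'

```text
time_s: 15.8
position: [0.5324, 0.2381, 0.0631]
eef_rot: [[0.003, 0.957, -0.291], [0.001, -0.291, -0.957], [-1.0, 0.003, -0.002]]
ft_force: [0.2, 0.6, -0.7]
finger_gap: 0.0472
```

>>> jog_arm --targets '[{"linear": [0.001,0,0],"turn": [0,0,0],"jaw": 1},{"linear": [0.002,0,0],"turn": [0,0,0],"jaw": 1},{"linear": [0.002,0,0],"turn": [0,0,0],"jaw": 1}]'

```text
time_s: 16.1
position: [0.5328, 0.2388, 0.0628]
eef_rot: [[0.004, 0.957, -0.291], [0.002, -0.291, -0.957], [-1.0, 0.004, -0.003]]
ft_force: [-4.1, 1.2, 10.0]
finger_gap: 0.0468
```

Contact with the floor (10 N). Release and retreat straight up.

>>> jog_arm --targets '[{"linear": [-0.001,0,0],"turn": [0,0,0],"jaw": 0.5},{"linear": [-0.001,0,0],"turn": [0,0,0],"jaw": -0.3},{"linear": [-0.001,0,0],"turn": [0,0,0],"jaw": -0.7},{"linear": [-0.001,0,0],"turn": [0,0,0],"jaw": -0.7},{"linear": [-0.001,0,0],"turn": [0,0,0],"jaw": -0.7},{"linear": [-0.02,0,0],"turn": [0,0,0],"jaw": -0.7},{"linear": [-0.06,0,0],"turn": [0,0,0],"jaw": -0.7},{"linear": [-0.1,0,0],"turn": [0,0,0],"jaw": -0.7}]'

```text
time_s: 16.9
position: [0.5314, 0.2382, 0.1627]
eef_rot: [[0.002, 0.957, -0.291], [0.001, -0.291, -0.957], [-1.0, 0.001, -0.001]]
ft_force: [0.1, 0.4, 0.2]
finger_gap: 0.0789
```

>>> jog_arm --targets '[{"linear": [-0.1,0,0],"turn": [0,0,0],"jaw": -0.7},{"linear": [-0.15,0,0],"turn": [0,0,0],"jaw": -0.7},{"linear": [-0.15,0,0],"turn": [0,0,0],"jaw": -0.7},{"linear": [-0.15,0,0.3],"turn": [0,0,0],"jaw": -0.7},{"linear": [-0.15,0,0.3],"turn": [0,0,0],"jaw": -0.7},{"linear": [-0.15,0,0.3],"turn": [0,0,0],"jaw": -0.7},{"linear": [-0.15,0,0.3],"turn": [0,0,0],"jaw": -0.7},{"linear": [-0.15,0,0.3],"turn": [0,0,0],"jaw": -0.7}]'

```text
time_s: 17.7
position: [0.4576, -0.0027, 0.3124]
eef_rot: [[0.002, 0.957, -0.29], [0.001, -0.29, -0.957], [-1.0, 0.002, -0.001]]
ft_force: [0.9, -1.4, 0.2]
finger_gap: 0.0791
```

```bash
python3 - <<'E'
from h import *
rel()
S=shot('scene','s5.png');T=shot('top','t5.png')
cv2.imwrite('pics/m5.png',np.hstack([cv2.resize(S['frame'][120:300,270:470],(400,360)),cv2.resize(T['frame'][140:270,90:230],(400,371))[:360]]))
for n,c in(('top',T),('scene',S)):
    P=cloud(c);hsv=cv2.cvtColor(c['frame'],cv2.COLOR_BGR2HSV);H,s,V=[hsv[...,i].astype(int) for i in range(3)]
    R=(np.hypot(P[...,0]-.531,P[...,1]-.231)<.05)
    m=R&(H>40)&(H<85)&(s>90)&(P[...,2]>.09);q=P[m];print(n,'green',len(q),(q.min(0)+q.max(0))/2)
    m=R&(H>100)&(H<130)&(s>120)&(P[...,2]>.105);q=P[m];print('line',q.round(4).tolist())
    m=(H>5)&(H<18)&(s>190)&(P[...,2]>.165)&(P[...,2]<.2)&(P[...,1]>-.05)&(P[...,1]<.3)&(P[...,0]>.4);print('knob',P[m].mean(0))
    X=(P[...,0]-C[0])*ex[0]+(P[...,1]-C[1])*ex[1];Y=(P[...,0]-C[0])*ey[0]+(P[...,1]-C[1])*ey[1]
    m=(abs(Y)<.12)&(X>.08)&(X<.22)&(P[...,2]>.14)&(P[...,2]<.4)&(H>95)&(H<120)
    if m.sum()>50:f=np.polyfit(P[...,2][m],X[m],1);print('lid lean deg',90+np.degrees(np.arctan(f[0])),m.sum())
E
```

```text
F [ 0.9 -1.4  0.2] t 17.7 [ 0.4576 -0.0027  0.3124] 0.07906339283252821
top green 101 [0.53244933 0.23446136 0.1135705 ]
line [[0.5469, 0.2334, 0.1191], [0.5473, 0.2311, 0.1156], [0.5473, 0.2276, 0.1167], [0.5441, 0.2342, 0.1151], [0.5436, 0.2298, 0.1202], [0.5402, 0.2325, 0.1217], [0.5406, 0.2301, 0.1183], [0.5374, 0.2331, 0.1185], [0.5381, 0.2314, 0.1123], [0.5338, 0.2321, 0.1222], [0.5346, 0.2307, 0.1147]]
knob [0.62867202 0.05139055 0.1807799 ]
lid lean deg 100.81400827777797 2654
scene green 120 [0.53483009 0.23198673 0.11100326]
line [[0.5353, 0.2302, 0.1179], [0.5436, 0.2284, 0.1183], [0.5425, 0.231, 0.119], [0.5399, 0.2328, 0.1184], [0.5479, 0.2278, 0.1168], [0.5452, 0.2297, 0.1162], [0.5483, 0.2342, 0.1205]]
knob [0.63510458 0.05535045 0.1736276 ]
lid lean deg 100.07911439562223 2243
```

View pics/m5.png

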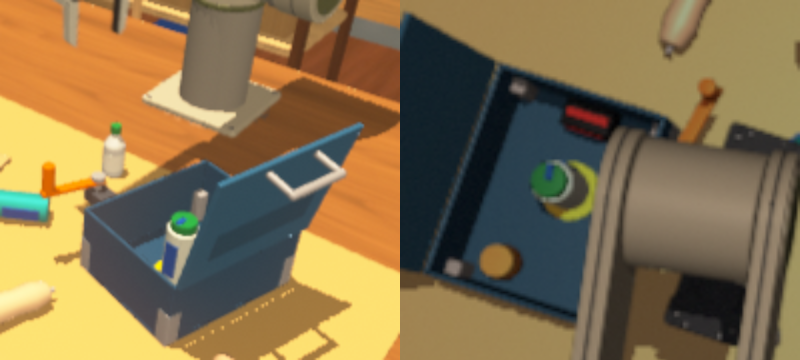

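The can stands on the pad: its cap centre is about 2–3 mm off and the mark points at the reader. The lid is at about 100°, the latch is clear, and the arm touches nothing.

>>> jog_arm --targets '[{"linear": [0,0,0],"turn": [0,0,0],"jaw": -0.7},{"linear": [0,0,0],"turn": [0,0,0],"jaw": -0.7},{"linear": [0,0,0],"turn": [0,0,0],"jaw": -0.7}]'

```text
time_s: 18.1
position: [0.4575, -0.0051, 0.3126]
eef_rot: [[0.002, 0.955, -0.295], [-0.001, -0.295, -0.955], [-1.0, 0.002, 0.0]]
ft_force: [-0.4, 0.1, 0.2]
finger_gap: 0.0789
```

```bash
python3 -c "
from workcell import manip
print(manip.hand_in())"
```

```text
the job is handed in; nothing more can be done
None
```

The job is handed in, at about 18 s of the 72 s allowed; no verdict came back. I swung the latch clear, opened the lid past upright, and stood the white can on the yellow pad with its mark facing the reader.

My last camera checks showed:
- **Latch:** about 1.73 rad, against the 1.4 needed.
- **Lid:** about 100° (1.75 rad), against the 1.6 needed. The two views read 100.1° and 100.8°.
- **Can:** its cap is about 2–4 mm from the pad centre, depending on the view. I did not measure its tilt after release, but it looked upright.
- **Mark:** it points about -13° in the room, against -17° for square to the reader. In the hand I had read -16°. Both are well inside the 20° tolerance.
- **Robot:** the gripper is retracted and touches nothing.

Three things went less than cleanly:
- The fingers slid partly off the latch knob at the end of its swing, with wrist force up to about 55 N.
- The lid pull briefly reached about 45 N, because I gripped the bar nearer the fingertips than planned, and I corrected it.
- I gripped the can about 5–8 mm off centre and allowed for that when placing it.

I saw no bystander disturbed in the pictures, but I did not measure their positions afterwards.

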